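Tuck a turning blank past the bench dog into the stop bay

TASK

Push the wooden turning blank into the stop bay: angle it so that its red-waxed end goes in behind the steel post first, then swing the plain end in past the right-hand cheek, until the blank lies flush along the back fence between the two end pieces. Only push it, keeping it flat on the bench all the time, never lifted; leave the other things on the bench where they are.

Things in the scene. Friction and masses are not known exactly. Their poses are not given: they have to be found in the camera images.
- blank: Turning blank: pale wooden bar, 240 mm long (own y), 32 mm wide (own x), 28 mm high, about 0.11 to 0.21 kg, loose on the bench. Origin at the centre of its underside. Its +y end is waxed red and points to the robot's left at the start, the -y end is plain. It starts on the robot's side of the bay, roughly along it, with the red end to the right of the post.
- red_end (a point): Centre of the end face of the blank's red-waxed end (14 mm above the underside).
- plain_end (a point): Centre of the end face of the blank's plain end (14 mm above the underside).
- bay: Rigid wooden stop bay fixed to the bench, 40 mm high, no floor, open towards the robot, 275 mm long inside. Origin on the bench at the middle of the back fence's inner face: own +x points away from the robot through the fence, own +y along the fence to the robot's left. Fence: inner face at x = 0, 24 mm thick, 315 mm long. Cheek, stop and post are fixed to it.
- right_cheek (a point): Outer (robot-side) end of the bay's right cheek, at its inner face: x = -40, y = -137.5, z = 20 mm in the bay's frame. The cheek runs from here to the fence, 20 mm thick, 40 mm high.
- left_stop (a point): Outer (robot-side) end of the bay's left stop, at its inner face: x = -58, y = +137.5, z = 20 mm in the bay's frame. The stop runs from here to the fence, 20 mm thick, 40 mm high.
- post (a point): Axis of the bay's fixed steel post (round bench dog, diameter 22 mm, 48 mm high, red band near its top), at x = -61, y = +98.5, z = 20 mm in the bay's frame. From post to right cheek 225 mm are clear, less than the blank's length; from post to fence 50 mm.
- mallet: Small wooden mallet, 184x85x60 mm, lying at the left; a bystander. Origin under its middle.
- sanding_block: Dark cork sanding block, 63x112x36 mm, at the right; a bystander. Origin at the centre of its underside.
- abrasive_roll: Dark roll of abrasive cloth, 69 mm across, 50 mm high, behind the bay; a bystander. Origin at the centre of its underside.
- block_c: Tapered wooden block, 28x50x61 mm, standing behind the left part of the bay; a bystander. Origin at the centre of its underside.
- block_a: Tapered wooden block, 28x50x63 mm, standing just left of the bay's left stop; a bystander. Origin at the centre of its underside.
- block_b: Tapered wooden block, 28x50x61 mm, standing behind the right part of the bay; a bystander. Origin at the centre of its underside.

How it is judged:
By the outcome, as a careful person would: the job done as asked, in the order asked, and still so for the second after the job is handed in, with the robot touching nothing.
It also fails if it takes over 72 s, if anything falls off the work surface, if the arm or the gripper's body presses on something with over 40 N, if the wrist force passes 120 N, or if a joint passes its speed limit or range.

ROBOT

A 7-joint arm with a two-finger parallel gripper is mounted at the origin on a cart in front of the work surface, level with it; the furniture and walls round the work are solid. World frame = base frame: x ahead of the robot, y to its left, z up, the work surface at z = 0. Lengths are in m, angles in rad, forces in N, time in s.
With the tool pointing down it reaches from about 0.425 to 0.825 m from the base axis. Payload 3.6 kg.
Tool frame: the origin (TCP) lies midway between the tips of the shut fingers; the grasp point (between the pads) lies 19 mm behind it; z points along the fingers, y is the line along which they close (so a half turn about z gives the same grasp; the last joint's range is limited). The gripper opens to 85 mm and grips with 20 to 120 N. Pads are 22 mm wide; open, the fingers measure 114 mm over their backs; the gripper's body (76 mm by 85 mm) begins 54 mm behind the grasp point. The pads swing forward as they close: fully open they stand 13 mm farther back than shut.
Start: joints at [1.135, 0.615, -0.013, 1.423, 0.008, 1.103, -0.04], TCP at [0.258, -0.596, 0.206] pointing down, gripper open.
Joint ranges: [-3.12, 3.12], [-0.3, 2.06], [-1.34, 1.32], [0.26, 2.42], [-1.36, 4.5], [0.01, 1.98], [-2.84, 2.84]. Speed limits (rad/s): [2.79, 2.79, 3.14, 3.14, 3.14, 3.14, 3.14].

INTERFACE

Orientations are given as a rotation vector (axis times angle).
In Python, from bench import * gives the robot as it stands. Calls block until the motion is done:
- move_ptp(position, orientation): joint-space move of the TCP to a pose.
- move_straight(position, feed=0.15, attitude=None, until_force=None): straight line of the TCP; attitude=None keeps the orientation; feed is the mean speed in m/s. With until_force (N) it stops when the force on the tool has changed by that much, and returns True; else False.
- goto_joints(angles): joint-space move.
- command_gripper(opening, newtons=None): opening from 0.0 (shut) to 1.0 (fully open); newtons is the grip in N (None keeps the last); returns when the fingers have stopped.
- sleep(seconds).
- solve_ik(position, orientation): joint angles nearest the present ones, or None.
- get_image(name): name is "side" or "top"; returns (picture, depth): 384x512x3 uint8, blue, green, red; 384x512 float32, m along the optical axis (not along the pixel's ray), 0 where there is no reading.
- camera_model(name): a dict with "fx", "fy", "cx", "cy" (pixels), "dist_coeffs" ([k1, k2, p1, p2, k3] as OpenCV has them; the pictures are not rectified), "origin" and "rotation" of the camera in the world. Camera axes: x right, y up, looking along -z (the intrinsics and any distortion apply to the point x, -y, -z); pixel columns grow to the right and rows downward; lengths in m; the calibration is good to about 2 mm. A picture is of the moment at which its call begins. camera_model takes no time and is no camera call.
A pose or a line that the arm cannot do raises MotionError and nothing moves.
- finish_job(): hands the job in; it is judged then, once.
Readings, each from a call of its own:
- get_clock(): time.
- get_qpos(): joint angles.
- get_dq(): joint speeds.
- get_tau(): joint torques, N m.
- get_eef_pos(): TCP position.
- get_orientation(): TCP orientation.
- get_ft_force(): force on the tool from outside, world axes, zero at the start.
- get_torque(): the same for the moment, N m.
- get_opening(): opening from 0.0 (shut) to 1.0 (fully open).
- get_grasp_force(): force on a finger pad.
Only numpy, scipy, OpenCV 4.12 (cv2) and the standard library are available. Lean on these libraries where they do the work, as an engineer would, in place of code of your own. Each camera call takes 0.05 s, during which the arm holds its last target. There are 200 camera calls.

## Working session

There is one attempt and no reset: what is moved stays moved. The work goes in short steps, each a Python script; the robot and the scene stay as the last script left them, time stands still between calls to the robot, and variables do not carry over. Pictures are saved under pics/ and viewed, at most 10 in all, crops included, and the job is handed in when it is done.

```bash
mkdir -p pics; ls; python3 - <<'E'
from bench import *
import cv2,numpy as np
for n in("top","side"):
    p,d=get_image(n); cv2.imwrite(f"pics/{n}0.png",p); np.save(f"pics/{n}0.npy",d)
    print(n,camera_model(n), (d>0).mean())
print(get_clock(),get_orientation())
E
```

```text
pics
top {'fx': 388.76975851161677, 'fy': 388.76975851161677, 'cx': 250.59890384933195, 'cy': 189.21281462714296, 'dist_coeffs': array([0.03244154, 0.        , 0.        , 0.        , 0.        ]), 'origin': array([0.26343398, 0.0025609 , 1.44532959]), 'rotation': array([ 0.17717318, -0.18082026, -1.59519893])} 0.9959971110026041
side {'fx': 493.4211497829481, 'fy': 493.4211497829481, 'cx': 251.4542704607333, 'cy': 197.04930504527962, 'dist_coeffs': array([0.02390625, 0.        , 0.        , 0.        , 0.        ]), 'origin': array([0.4520344 , 1.07469746, 0.94104951]), 'rotation': array([ 0.04573939, -1.29776858, -2.73143554])} 0.9962259928385416
0.1 [-3.07397184e+00 -6.37269796e-01  7.52463967e-04]
```

View pics/top0.png

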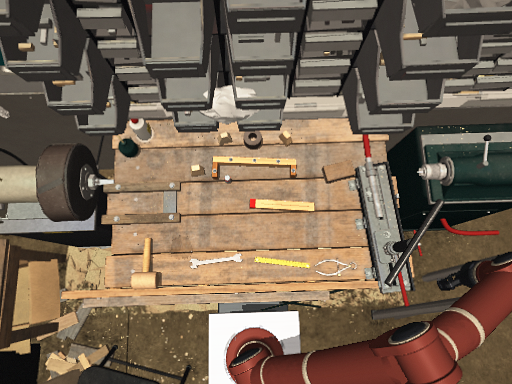

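View pics/side0.png

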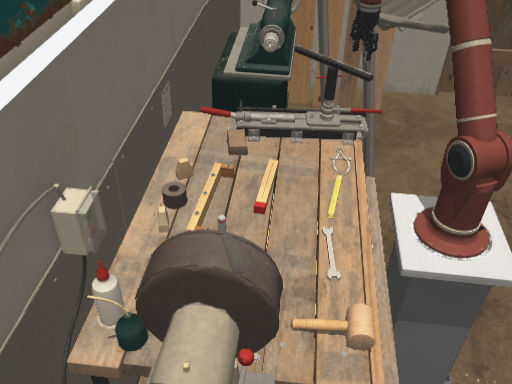

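The top view shows the blank with its red end at about (252,203) and plain end at (313,206). The bay spans (213–297, 155–178) and the post is at (227,178). The side view shows the same layout, with the post top at (222,218).

```bash
cat > h.py <<'E'
from bench import *
import cv2,numpy as np
from scipy.spatial.transform import Rotation as R
def ray(n,uv):
    c=camera_model(n);K=np.array([[c['fx'],0,c['cx']],[0,c['fy'],c['cy']],[0,0,1]])
    q=cv2.undistortPoints(np.array(uv,float).reshape(-1,1,2),K,c['dist_coeffs']).reshape(-1,2)
    d=np.c_[q[:,0],-q[:,1],-np.ones(len(q))]
    return c['origin'],d@R.from_rotvec(c['rotation']).as_matrix().T
def onplane(n,uv,z):
    o,d=ray(n,uv); return o+d*((z-o[2])/d[:,2])[:,None]
def redmask(p,lo=(0,150,110),hi=(8,255,255)):
    h=cv2.cvtColor(p,cv2.COLOR_BGR2HSV); return cv2.inRange(h,lo,hi)|cv2.inRange(h,(172,)+lo[1:],(180,)+hi[1:])
E
python3 - <<'E'
from h import *
p=cv2.imread("pics/top0.png");d=np.load("pics/top0.npy")
cv2.imwrite("pics/c1.png",cv2.resize(p[145:220,185:325],None,fx=5.5,fy=5.5,interpolation=cv2.INTER_CUBIC))
# height map of crop -> world
v,u=np.mgrid[125:225,180:360]
uv=np.c_[u.ravel(),v.ravel()]
o,r=ray("top",uv); P=o+r*d[v,u].ravel()[:,None]
np.save("pics/P.npy",P.reshape(100,180,3))
Z=P[:,2].reshape(100,180)
print("bench z",np.median(Z))
m=((Z>.015)).astype(np.uint8)
n,l,s,c=cv2.connectedComponentsWithStats(m)
for i in range(1,n):
    if s[i,4]>8:
        k=(l==i).ravel();pt=P[k]; rect=cv2.minAreaRect((pt[:,:2]*1000).astype(np.float32))
        print(s[i],'z',np.percentile(pt[:,2],[50,95]).round(3),np.round(rect[0]),np.round(rect[1]),round(rect[2],1))
E
```

```text
bench z 0.0004266638268779488
[  0   0  39   8 299] z [0.802 0.818] [526.  88.] [14. 70.] 7.0
[ 58   0  44  24 505] z [0.784 0.809] [539. -20.] [550.  76.] 1.4
[169   0  11  10  93] z [0.793 0.818] [ 392. -101.] [ 23. 329.] 55.1
[ 37   7  15  12 119] z [0.046 0.064] [795.  90.] [27. 50.] 13.3
[ 99   6  13  15 114] z [0.046 0.063] [ 788. -145.] [50. 25.] 37.8
[ 32  31  84  23 787] z [0.038 0.045] [489.  -6.] [315. 450.] 86.0
[142  35  38  37 617] z [0.035 0.04 ] [ 497. -184.] [168. 575.] 35.1
[ 10  40  14  11 124] z [0.049 0.067] [469. 114.] [465.  50.] 22.3
[44 50  7  8 39] z [0.044 0.052] [452.  48.] [388.  21.] 10.6
[ 69  74  66  13 574] z [0.027 0.032] [ 400. -107.] [240. 292.] 85.1
```

View pics/c1.png

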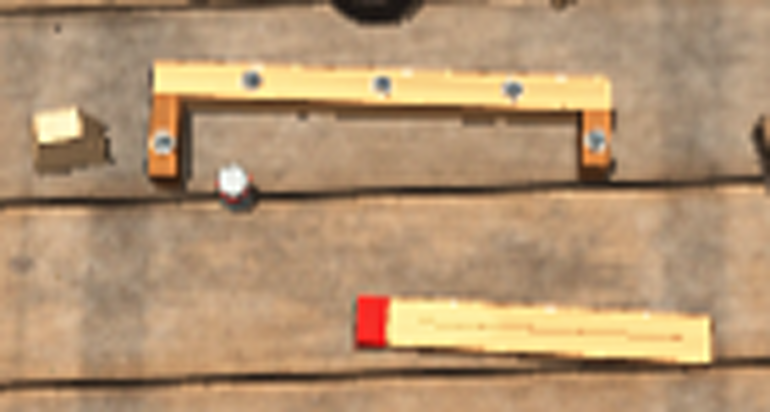

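The crop shows fence, left stop, right cheek, post (white top at about (227,178) full-frame) and the blank clearly. The depth heights and lengths match the given sizes, so I'll fit clean rectangles at the known heights.

```bash
cat >> h.py <<'E'
def height(n="top",p=None):
    p,d=get_image(n); v,u=np.mgrid[0:384,0:512]
    o,r=ray(n,np.c_[u.ravel(),v.ravel()]); P=(o+r*d.ravel()[:,None]).reshape(384,512,3); P[d<=0]=np.nan
    return p,P
def contour_world(m,z):
    c=max(cv2.findContours(m.astype(np.uint8),cv2.RETR_EXTERNAL,cv2.CHAIN_APPROX_NONE)[0],key=cv2.contourArea)
    return onplane("top",c.reshape(-1,2),z)
def blank():
    """centre xy and direction angle of +y (red) axis, from the top camera"""
    p,P=height(); h=cv2.cvtColor(p,cv2.COLOR_BGR2HSV)
    m=(P[...,2]>.022)&(P[...,2]<.034)&(P[...,0]>.35)&(P[...,0]<.75)&(abs(P[...,1])<.3)
    pale=(h[...,1]>70)&(h[...,2]>130); m&=pale
    n,l,s,_=cv2.connectedComponentsWithStats(m.astype(np.uint8)); k=1+np.argmax(s[1:,4]); m=l==k
    v,u=np.nonzero(m); X=onplane("top",np.c_[u,v],.028)[:,:2]
    (cx,cy),wh,_=rc=cv2.minAreaRect((X*1000).astype(np.float32)); b=cv2.boxPoints(rc)
    e=[b[1]-b[0],b[2]-b[1]]; a=max(e,key=np.linalg.norm); a/=np.linalg.norm(a)
    rr=(redmask(p)>0)&m; v,u=np.nonzero(rr)
    if len(u):
        rc=onplane("top",np.c_[u,v],.028)[:,:2].mean(0)
        if (rc-np.array([cx,cy])/1000)@a<0:a=-a
    elif a[1]<0:a=-a
    return np.array([cx,cy])/1000,a,wh,len(u),p
E
python3 - <<'E'
from h import *
c,a,wh,n,p=blank(); print("blank",c.round(4),a.round(4),wh,n,"red",(c+.12*a).round(4),"plain",(c-.12*a).round(4))
p,P=height()
Z=P[...,2]
reg=(P[...,0]>.5)&(P[...,0]<.8)&(abs(P[...,1])<.25)
m=(Z>.034)&(Z<.043)&reg
n,l,s,_=cv2.connectedComponentsWithStats(m.astype(np.uint8))
for i in range(1,n):
    if s[i,4]>20:
        v,u=np.nonzero(l==i);X=onplane("top",np.c_[u,v],.04)[:,:2]*1000
        rc=cv2.minAreaRect(X.astype(np.float32)); print("z40",s[i],rc,cv2.boxPoints(rc).round(1).tolist())
m=(Z>.045)&(Z<.054)&reg&(P[...,1]>-.05)
n,l,s,_=cv2.connectedComponentsWithStats(m.astype(np.uint8))
for i in range(1,n):
    if s[i,4]>8:
        v,u=np.nonzero(l==i); print("post?",s[i],onplane("top",np.c_[u,v],.048).mean(0).round(4))
# side check: red of blank, pixel->point
p,P=height("side"); Z=P[...,2]
m=(Z>.022)&(Z<.034)&(P[...,0]>.4)&(P[...,0]<.6)&(abs(P[...,1])<.3)
v,u=np.nonzero(m);X=onplane("side",np.c_[u,v],.028)[:,:2]*1000
print("side blank",cv2.minAreaRect(X.astype(np.float32)))
m=(Z>.045)&(Z<.054)&(P[...,0]>.5)&(P[...,0]<.62)&(P[...,1]>-.05)&(P[...,1]<.25)
v,u=np.nonzero(m);print(len(u),"side post",onplane("side",np.c_[u,v],.048).mean(0).round(4) if len(u) else 0)
m=(Z>.034)&(Z<.043)&(P[...,0]>.5)&(P[...,0]<.8)&(P[...,1]<.25)&(P[...,1]>-.15)
v,u=np.nonzero(m);X=onplane("side",np.c_[u,v],.04)[:,:2]*1000
print("side bay",cv2.minAreaRect(X.astype(np.float32)))
E
```

```text
blank [ 0.5285 -0.1186] [0.09   0.9959] (239.89219665527344, 31.605506896972656) 45 red [0.5393 0.0009] plain [ 0.5177 -0.2381]
z40 [212 156  84  22 548] ((671.66943359375, -19.152114868164062), (312.34857177734375, 82.24231719970703), 86.73558044433594) [[621.7000122070312, -172.6999969482422], [703.7999877929688, -177.39999389648438], [721.5999755859375, 134.39999389648438], [639.5, 139.10000610351562]]
post? [244 134  17  12 113] [ 0.777  -0.0183  0.048 ]
post? [220 137   9   3  15] [0.7888 0.0896 0.048 ]
post? [224 175   6   6  21] [0.6335 0.081  0.048 ]
side blank ((500.1248474121094, -110.39456939697266), (245.681884765625, 85.19561767578125), 84.5474853515625)
0 side post 0
side bay ((713.6632080078125, -4.34808349609375), (179.00755310058594, 287.79443359375), 1.7220995426177979)
```

```bash
cat >> h.py <<'E'
PHI=np.arctan2(17.8,311.8); O=np.array([.6887,-.0201])
BX=np.array([np.cos(PHI),-np.sin(PHI)]); BY=np.array([np.sin(PHI),np.cos(PHI)])
def W(x,y,z): return np.r_[O+x*BX/1000+y*BY/1000,z]       # bay mm -> world
def un(deg): t=np.radians(deg); return np.array([np.sin(t),np.cos(t)]),np.array([np.cos(t),-np.sin(t)])
def tool(deg,sgn=1):                                       # tool y along the blank axis at bay angle deg
    t=np.radians(deg)+PHI; y=sgn*np.array([np.sin(t),np.cos(t),0]); z=np.array([0,0,-1.])
    return R.from_matrix(np.c_[np.cross(y,z),y,z]).as_rotvec()
def state(name=None):                                      # blank in the bay frame, mm, deg
    c,a,wh,n,p=blank(); d=(c-O)*1000
    if name: cv2.imwrite(f"pics/{name}.png",cv2.resize(p[140:230,180:330],None,fx=5,fy=5,interpolation=cv2.INTER_CUBIC))
    s=np.array([d@BX,d@BY]); th=np.degrees(np.arctan2(a@BX,a@BY))
    print("blank c",s.round(1),"th",round(th,2),"size",np.round(wh),"red px",n,"t",round(get_clock(),1)); return s,th
E
python3 - <<'E'
from h import *
s,th=state()
e=get_eef_pos(); q0=get_qpos()
move_straight([e[0],e[1],.33],feed=.2)
best=None
u,n=un(th); p=s-n*50
for sg in(1,-1):
    q=solve_ik(W(*p,.12),tool(th,sg)); print(sg,None if q is None else np.round(q,2))
    if q is not None and (best is None or abs(q[6])<abs(best[1][6])): best=(sg,q)
sg=best[0]; print("sign",sg); open("sg","w").write(str(sg))
command_gripper(.8)
move_ptp(W(*p,.30),tool(th,sg)); move_straight(W(*p,.12),feed=.2)
print(get_clock(),get_eef_pos(),get_ft_force(),get_opening()); state()
E
```

```text
blank c [-154.3 -107.5] th 1.9 size [240.  32.] red px 45 t 0.3
1 [ 0.6   0.55 -0.61  1.96  0.45  0.76  1.21]
-1 [ 0.23  0.49 -0.06  1.97  0.04  0.68 -1.52]
sign 1
4.3583 [ 0.47959191 -0.11421555  0.12081336] [0.37713201 0.03538291 1.07038011] 0.799018749313457
blank c [-150.   -35.2] th -1.43 size [97. 30.] red px 45 t 4.4
```

```bash
python3 - <<'E'
from h import *
sg=int(open("sg").read())
s,th=np.array([-154.3,-107.5]),1.9
p=s-un(th)[1]*50
move_straight(W(*p,.006),feed=.12); print("down",get_ft_force().round(1),get_eef_pos().round(4))
p=s-un(th)[1]*29
move_straight(W(*p,.006),feed=.08)
c0=np.array([-154.3,-107.5]);c1=np.array([-83,-107])
for f in np.linspace(.25,1,4):
    t=1.9+f*(15-1.9); p=c0+f*(c1-c0)-un(t)[1]*28
    move_straight(W(*p,.006),feed=.07,attitude=tool(t,sg))
print(get_ft_force().round(1))
p=p-un(15)[1]*40; move_straight(W(*p,.006),feed=.15); move_straight(W(*p,.1),feed=.2)
p=p-un(15)[1]*40; move_straight(W(*p,.15),feed=.25)
state("s1")
E
```

```text
down [0.5 0.9 0.6] [ 0.4793 -0.1142  0.0066]
[ 0.4 -0.1 -0.6]
blank c [-151.6  -28.4] th 1.62 size [82. 31.] red px 46 t 9.1
```

View pics/s1.png

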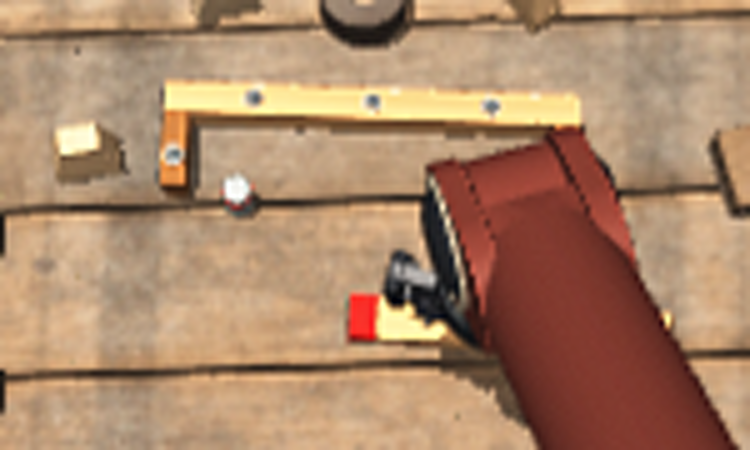

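The picture shows the red end still at about (253,203), where it started, and the arm hides the rest. I'll clear the arm and look again.

```bash
python3 - <<'E'
from h import *
e=get_eef_pos(); print(e.round(3),get_orientation().round(3),get_opening())
sg=int(open("sg").read())
move_straight([e[0],e[1],.25],feed=.25)
move_ptp([.42,-.42,.30],tool(15,sg))
state("s2"); p,_=get_image("side"); cv2.imwrite("pics/s2side.png",p)
E
```

```text
[ 0.497 -0.089  0.149] [-0.499 -3.1    0.   ] 0.8012683194854382
blank c [-154.3 -107.5] th 1.9 size [240.  32.] red px 42 t 11.0
```

View pics/s2.png

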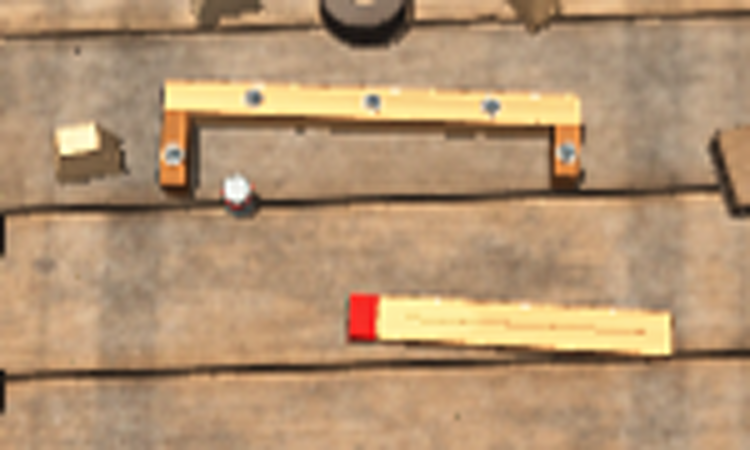

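The blank hasn't moved: c and θ are identical to the start. The spread fingers must have missed it, so I'll lower the tool again and check from the side.

```bash
python3 - <<'E'
from h import *
sg=int(open("sg").read())
s,th=np.array([-154.3,-107.5]),1.9
p=s-un(th)[1]*50
move_ptp(W(*p,.15),tool(th,sg))
move_straight(W(*p,.006),feed=.15)
print(get_eef_pos().round(4),get_orientation().round(3))
p=s-un(th)[1]*29; move_straight(W(*p,.006),feed=.08); print(get_eef_pos().round(4),get_ft_force().round(2))
im,P=height("side"); cv2.imwrite("pics/s3.png",cv2.resize(im[120:270,200:360],None,fx=4,fy=4,interpolation=cv2.INTER_CUBIC))
im,P=height("top"); cv2.imwrite("pics/s3t.png",im)
E
```

```text
[ 0.4794 -0.1143  0.0066] [ 0.142  3.137 -0.   ]
[ 0.4998 -0.1161  0.0063] [0.32 0.25 0.35]
```

View pics/s3.png

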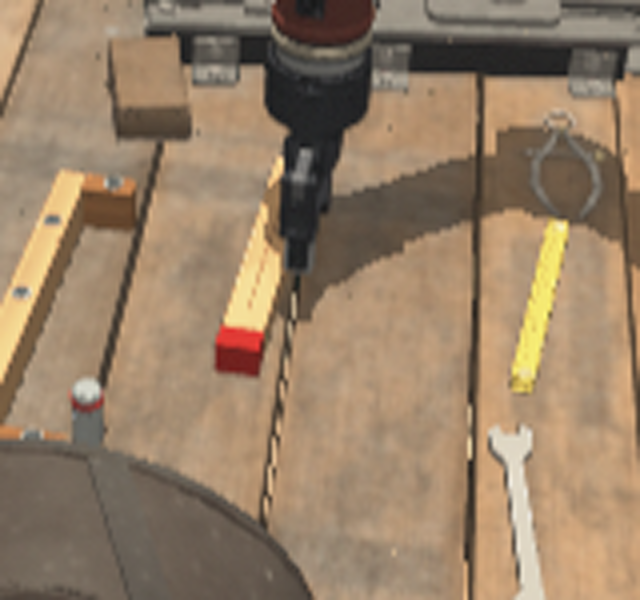

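The side view shows the near fingertip at crop (298,268), right beside the blank's robot-side edge. The placing looks right, so I'll measure the tip height from the depth image and push a little way with the fingers narrower.

```bash
python3 - <<'E'
from h import *
sg=int(open("sg").read())
im,P=height("side")
q=P[175:192,266:284]; g=cv2.cvtColor(im,cv2.COLOR_BGR2GRAY)[175:192,266:284]
k=(g<70); print("finger low points",np.nanpercentile(q[k][:,2],[0,5,20,50,100]).round(3), np.nanmedian(q[k],axis=0).round(3))
s,th=np.array([-154.3,-107.5]),1.9
for d in (22,14):
    p=s-un(th)[1]*d; move_straight(W(*p,.006),feed=.06); print(d,get_eef_pos().round(4),get_ft_force().round(2))
    im,P=height("side"); m=redmask(im[160:230,240:290])>0; v,u=np.nonzero(m); print("red side px",u.mean()+240,v.mean()+160)
cv2.imwrite("pics/s4.png",cv2.resize(im[120:270,200:360],None,fx=4,fy=4,interpolation=cv2.INTER_CUBIC))
E
```

```text
finger low points [-0.388 -0.01   0.057  0.087  0.11 ] [ 0.502 -0.066  0.087]
22 [ 0.507  -0.1166  0.006 ] [-0.3   0.58  0.07]
red side px 259.1111111111111 207.01709401709402
14 [ 0.515  -0.1174  0.006 ] [ 0.55 -0.85 -0.31]
red side px 259.0762711864407 207.03389830508473
```

View pics/s4.png

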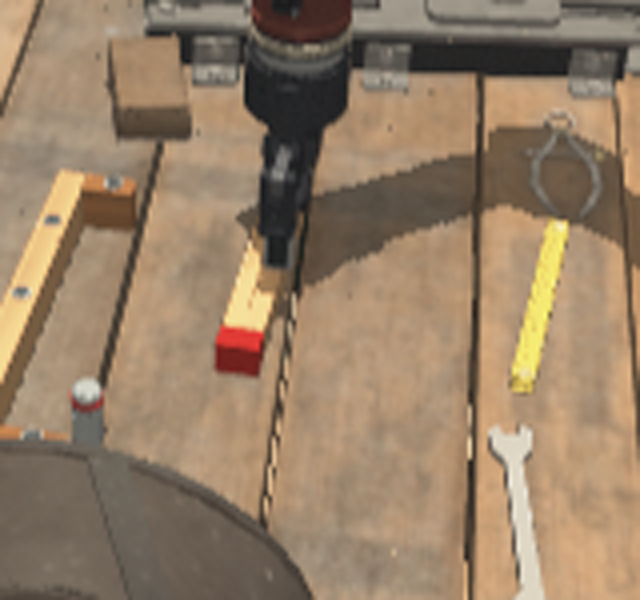

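The fingers are riding over the blank with the tips above 28 mm, so the open tips sit higher than I assumed. I'll back off and find the bench by touch.

```bash
python3 - <<'E'
from h import *
s,th=np.array([-154.3,-107.5]),1.9
p=s-un(th)[1]*52; move_straight(W(*p,.006),feed=.15)
r=None
for op in (.8,.4):
    command_gripper(op); 
    try: r=move_straight(W(*p,-.03),feed=.03,until_force=3)
    except MotionError as e: print(e)
    z=get_eef_pos()[2]; print(op,get_opening(),r,"z",round(z,4),get_ft_force().round(2))
    move_straight(W(*p,.012),feed=.1)
print(get_clock())
E
```

```text
0.8 0.8038850262824327 False z -0.0299 [-0.43  0.69 -0.21]
0.4 0.39846812514499014 True z -0.0264 [ 0.48 -0.13  4.84]
19.2917
```

```bash
python3 - <<'E'
from h import *
s,th=np.array([-154.3,-107.5]),1.9
p=s-un(th)[1]*52
for op in (0.,.6):
    command_gripper(op)
    r=move_straight(W(*p,-.045),feed=.04,until_force=3)
    z=get_eef_pos()[2]; print(op,get_opening(),r,"z",round(z,4),get_ft_force().round(2))
    move_straight(W(*p,.005),feed=.15)
print(get_clock())
E
```

```text
0.0 -0.0016824218030307607 True z -0.0256 [-1.4   0.61  7.15]
0.6 0.6032775919929402 True z -0.0289 [-1.43 -0.78  7.45]
22.7667
```

The reported TCP z reads about 25 mm low: the shut tips touch the bench at z ≈ -0.025. I'll correct for that and push again.

```bash
python3 - <<'E'
from h import *
sg=int(open("sg").read()); Z=-.017
c0,th=np.array([-154.3,-107.5]),1.9;c1=np.array([-83,-107])
p=c0-un(th)[1]*52
move_straight(W(*p,Z),feed=.1)
p=c0-un(th)[1]*30
print(move_straight(W(*p,Z),feed=.08))
for f in np.linspace(.25,1,4):
    t=1.9+f*(15-1.9); p=c0+f*(c1-c0)-un(t)[1]*28
    move_straight(W(*p,Z),feed=.07,attitude=tool(t,sg)); print(get_ft_force().round(1))
p=p-un(15)[1]*30; move_straight(W(*p,Z),feed=.15); move_straight(W(*p,.06),feed=.25)
e=[.42,-.38,.2]; move_ptp(e,tool(15,sg))
state()
E
```

```text
False
[-0.1 -0.7  0.1]
[0.1 0.1 0.5]
[-0.2 -1.  -0.7]
[0.4 0.7 0.6]
blank c [ -82.9 -106.1] th 15.23 size [239.  32.] red px 44 t 27.3
```

```bash
python3 - <<'E'
from h import *
Z=-.015; s,th=np.array([-82.9,-106.1]),15.23; u,n=un(th)
command_gripper(0)
c=[]
for sg in(1,-1):
    q=solve_ik(W(*(s-u*155),.06),tool(th+90,sg))
    if q is not None: c.append((abs(q[6]),sg)); print(sg,q.round(2))
sg=min(c)[1]; o=tool(th+90,sg)
move_ptp(W(*(s-u*155),.06),o); move_straight(W(*(s-u*155),Z),feed=.15)
print(move_straight(W(*(s-u*133),Z),feed=.1),get_eef_pos().round(3))
d=112; print("stopped",move_straight(W(*(s-u*(131-d)),Z),feed=.06,until_force=8),get_eef_pos().round(4),get_ft_force().round(1))
move_straight(W(*(s-u*(131-d+25)),Z),feed=.15); e=get_eef_pos(); move_straight([e[0],e[1],.1],feed=.25)
move_ptp([.42,-.38,.2],o); state("s5")
E
```

```text
1 [ 0.51  0.73 -0.16  1.68  0.16  0.74 -0.04]
-1 [ 0.91  0.89 -0.9   1.67  0.82  0.99  2.54]
False [ 0.559 -0.246 -0.014]
stopped False [ 0.594  -0.1395 -0.0149] [ 0.5 -0.1 -0.8]
blank c [-53.7   0.9] th 15.24 size [239.  32.] red px 42 t 34.5
```

View pics/s5.png

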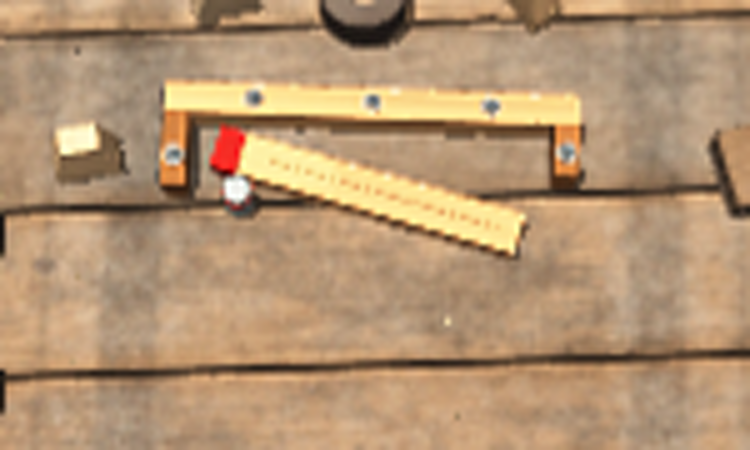

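The picture shows the red end behind the post at crop (228,150) and the plain end at (515,230), clear of the cheek. Next is the swing.

```bash
python3 - <<'E'
from h import *
sg=int(open("sg").read()); Z=-.017
s,th=np.array([-53.7,.9]),15.24
f=lambda c,t,k=27.5:c-un(t)[0]*20-un(t)[1]*k
command_gripper(.6)
p=f(s,th,60); move_ptp(W(*p,.08),tool(th,sg)); move_straight(W(*p,Z),feed=.15)
move_straight(W(*f(s,th,30),Z),feed=.08)
for t in (12,9,6,3,0):
    r=np.radians(t); c=np.array([-120*np.sin(r)-16*np.cos(r)-5,.9])
    hit=move_straight(W(*f(c,t),Z),feed=.06,attitude=tool(t,sg),until_force=12); print(t,hit,get_ft_force().round(1))
    if hit: break
if not hit:
    print("fence",move_straight(W(*f(np.array([-10,.9]),0),Z),feed=.03,until_force=8),get_eef_pos().round(4),get_ft_force().round(1))
e=get_eef_pos(); d=-BX*.03; move_straight([e[0]+d[0],e[1]+d[1],Z],feed=.1); e=get_eef_pos(); move_straight([e[0],e[1],.1],feed=.25)
move_ptp([.42,-.38,.2],tool(0,sg)); state("s6")
E
```

```text
12 False [-0.   0.3 -0.8]
9 False [-0.1  0.2 -0.2]
6 False [-0.4  0.4 -0.3]
3 False [ 0.1 -0.2  0.6]
0 False [ 0.6 -0.2 -1.3]
fence True [ 0.6433 -0.0369 -0.0179] [0.4 0.5 0.3]
blank c [-10.5  -2.6] th 1.26 size [241.  46.] red px 44 t 42.2
```

View pics/s6.png

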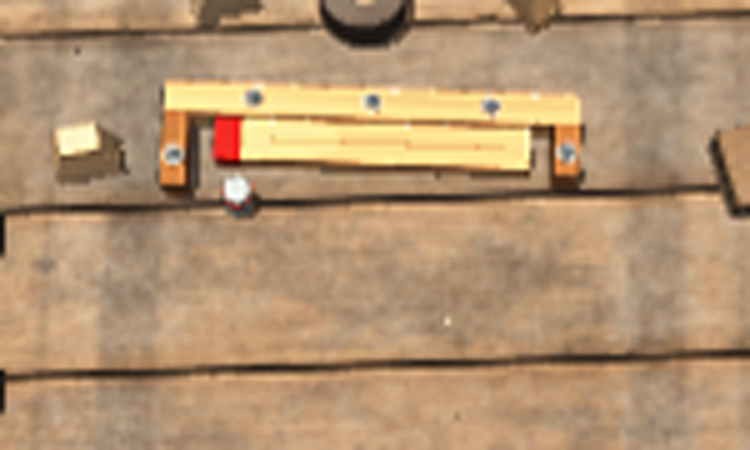

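The blank lies along the fence between the end pieces: red end at crop (228,140), plain end at (530,148). I'll press once more at mid-length to be sure it's seated, and measure the front edge.

```bash
cat >> h.py <<'E'
def front():
    p,P=height(); Z=P[...,2]
    m=(Z>.022)&(Z<.034); out=[]
    for u in range(225,288,3):
        v=np.nonzero(m[150:200,u])[0]
        if len(v): w=onplane("top",[[u,v.max()+150+.5]],.028)[0,:2]; out.append([((w-O)@BX)*1000,((w-O)@BY)*1000])
    out=np.array(out); k=np.polyfit(out[:,1],out[:,0],1); r=out[:,0]-np.polyval(k,out[:,1])
    print("front x at centre",k[1].round(1),"tilt deg",np.degrees(k[0]).round(2),"rms",r.std().round(2),"t",get_clock())
E
python3 - <<'E'
from h import *
sg=int(open("sg").read()); Z=-.017
front()
f=lambda k:W(-16-k,-3,0)[:2]
o=tool(0,sg)
move_ptp(np.r_[f(60),.08],o); move_straight(np.r_[f(60),Z],feed=.15); move_straight(np.r_[f(33),Z],feed=.08)
print(move_straight(np.r_[f(20),Z],feed=.02,until_force=15),get_eef_pos().round(4),get_ft_force().round(1))
e=get_eef_pos(); print("tcp bay x",((e[:2]-O)@BX*1000).round(1))
move_straight(np.r_[f(55),Z],feed=.1); move_straight(np.r_[f(55),.1],feed=.25)
move_ptp([.42,-.38,.2],o); front()
p,P=height(); 
c=[]
h=cv2.cvtColor(p,cv2.COLOR_BGR2HSV); m=redmask(p)>0; m[:150]=0;m[180:]=0;m[:,:215]=0;m[:,300:]=0
v,u=np.nonzero(m); print("red wax bay", [((w-O)@BX*1000).round(1) if 0 else (np.array([(w-O)@BX,(w-O)@BY])*1000).round(1) for w in [onplane('top',[[u.mean(),v.mean()]],.028)[0,:2]]])
E
```

```text
front x at centre -36.1 tilt deg -1.98 rms 7.72 t 42.275
True [ 0.6442 -0.0209 -0.0179] [ 0.8 -0.1  0.2]
tcp bay x -44.4
front x at centre -35.8 tilt deg -1.21 rms 8.03 t 48.3167
red wax bay [array([-14.7, 107.7])]
```

```bash
sed -i 's/range(225,288,3)/range(236,284,2)/' h.py; python3 - <<'E'
from h import *
front(); p,_=get_image("top"); cv2.imwrite("pics/s7.png",cv2.resize(p[145:190,200:310],None,fx=7,fy=7,interpolation=cv2.INTER_CUBIC))
E
```

```text
front x at centre -34.0 tilt deg 0.42 rms 1.7 t 48.4167
```

View pics/s7.png

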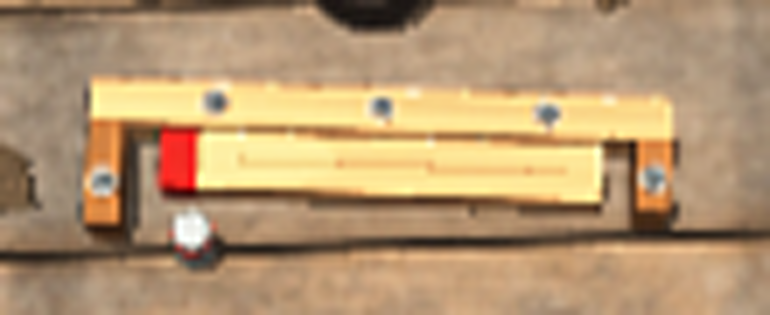

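The blank is parallel to the fence and flush against it, with the red end behind the post at crop (180,160) and the plain end inside the cheek at (600,175). I'm handing it in.

```bash
python3 -c "
from bench import *
print(finish_job())"
```

```text
the job is handed in; nothing more can be done
None
```

I handed the job in at about 48 s: the blank was pushed in red end first behind the post, then swung past the right cheek, and it lies flush along the back fence between the end pieces.

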